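Load the condiment caddy for the table

TASK

Gather the four condiments that stand loose on the worktop to the right of the wooden caddy into it, each set down upright on the floor of its own cell: the stout jar in the wide cell next to the high end board, the squat pot in the other wide cell, and the two slim spice jars in the two narrow cells, one in each (either way round). Set them down gently, do not drop them. The kitchen timer, the pepper mill and the lemon do not belong in the caddy: leave them where they are.

Things in the scene. Friction and masses are not known exactly. Their poses are not given: they have to be found in the camera images.
- caddy: Wooden caddy, fixed, 171 (x) by 148 mm (y). Origin: underside centre, z up. Floor 8 mm thick; walls, dividers 5 mm thick, 26 mm high; at +x the high end board, 52 mm high with its dark rail. Wide cells 76x76 mm on the +y side, centres (x, y) (40.5, 31) by the high board and (-40.5, 31) mm; narrow cells 76 (x) by 57 mm (y) on the -y side, centres (40.5, -40.5) and (-40.5, -40.5) mm.
- stout_jar: Stout jar to be loaded: a wide jar with a wide lid, 62 mm in diameter, 86 mm tall. Origin: centre of the underside; z up. About 0.36 kg. (The jars and cartons to the left of the caddy, up to 200 mm tall, are fixed and not part of the job; hanging pans reach down to z = 0.18 beyond x = 0.63, and a hood hangs at z = 0.60 over x > 0.43, y > 0.41.)
- spice_jar_a: First slim spice jar to be loaded: an upright cylinder 41 mm in diameter, 105 mm tall, with a dark screw cap that makes up the top 21 mm. Origin: centre of the underside; z up. About 0.11 kg. Interchangeable with the second.
- spice_jar_b: Second slim spice jar to be loaded, of the same shape and size: 41 mm in diameter, 105 mm tall, dark cap. Origin: centre of the underside; z up. About 0.11 kg.
- squat_pot: Squat pot to be loaded: a low plain cylinder with a wide flat-topped screw lid, 58 mm in diameter, 50 mm tall, of one width from foot to top. Origin: centre of the underside; z up. About 0.09 kg.
- timer: Kitchen timer, to be left alone; looks like the squat pot but its top is stepped: 63 mm in diameter up to 34 mm, then a narrower ribbed grip of 38 mm, 50 mm tall in all. Origin: centre of the underside; z up.
- pepper_mill: Pepper mill, to be left alone: turned dark wood with a waist and a round head with a small knob, 58 mm in diameter at the foot and 160 mm tall, taller and thicker than the slim jars. Origin: centre of the underside; z up.
- lemon: Lemon, to be left alone: 72 by 55 mm, 56 mm tall, lying on the worktop. Origin: centre of its underside at the start.
Not all that is in view belongs to the job. Leave any blue or green look-alike of the spice_jar_a alone.

How it is judged:
By the outcome, as a careful person would: the job done as asked, in the order asked, and still so for the second after the job is handed in, with the robot touching nothing.
It also fails if it takes over 106 s, if anything falls off the work surface, if the arm or the gripper's body presses on something with over 40 N, if the wrist force passes 120 N, or if a joint passes its speed limit or range.

ROBOT

A 6-joint arm with a two-finger parallel gripper is mounted at the origin on a cart in front of the work surface, level with it; the furniture and walls round the work are solid. World frame = base frame: x ahead of the robot, y to its left, z up, the work surface at z = 0. Lengths are in mm, angles in degrees, forces in N, time in s.
With the tool pointing down it reaches from about 300 to 850 mm from the base axis. Payload 4.2 kg.
Tool frame: the origin (TCP) lies at the very end of the fingers, on their centre line; the grasp point (between the pads) lies 19 mm behind it (env.tcp_to_grasp is the distance from the TCP to the grasp point, in mm); z points along the fingers, y is the line along which they close (so a half turn about z gives the same grasp; the last joint's range is limited). The gripper opens to 91 mm and grips with 3 to 60 N. Pads are 32 mm wide; open, the fingers measure 118 mm over their backs; the gripper's body (76 mm by 178 mm) begins 60 mm behind the grasp point.
Start: joints at [74.599, 18.312, 89.639, -0, 72.044, -1.146], TCP at [141.59, 557.311, 213.976] pointing down, gripper open.
Joint ranges: [-177.97, 177.97], [-48.28, 115.42], [12.27, 149.76], [-77.06, 257.06], [2.81, 150.46], [-146.56, 146.56]. Speed limits (degrees/s): [147.25, 147.25, 180, 180, 180, 180].

INTERFACE

Orientations are given as [roll, pitch, yaw] about the fixed x, y, z axes, in that order (R = Rz(yaw) Ry(pitch) Rx(roll)).
In Python, from workcell import env gives the robot as it stands.
- The arm moves only by the tool move_arm, never from a script. Its argument "plan" is a list of rows, each a list of 3 entries, a list of its own where there are three numbers: the shift along the world's x, y, z in cm, then the turn about the world's z in degrees, then the closure, from 0 (fully open) to 1 (shut). In form: [[[x, y, z], turn, claw], ...]. A call has 1 to 5 rows; each row shifts and turns the commanded pose from where the row before left it; what a row does not reach is not made up. A row lasts 1/10 s, in which the tool goes at most 50 mm and 8.59 degrees, less where a joint would pass 70% of its speed; a pose out of reach is approached as far as the arm can. A call is refused whole if a number of a shift passes 5 or a number of a turn 8.59, either way. A call with a gripper value outside its range is refused whole. The fingers move at their own pace and stop on an object; "squeeze" is the grip in N (left out, the last holds). Time passes only in rows, so rows that do not move let the fingers close. It gives the time, the measured TCP pose, the force, the opening and the grip force at its end, in the units of the state.
- env.state(): the state, without advancing time (a new reading comes with each control period).
- env.grab_frame(name): name is "side" or "top" or "wrist"; returns a dict with "frame" (384x512x3 uint8, red, green, blue), "z_map" (384x512 float32, mm along the optical axis (not along the pixel's ray), 0 where there is no reading), "fovy" (degrees; the focal length in pixels is half the picture's height over the tangent of half this angle, whatever the lens; pixels are square), "cx", "cy" (the principal point, pixels), "position" and "orientation" of the camera in the world. Camera axes: x right, y down, z forward; pixel columns grow to the right and rows downward; lengths in mm; the calibration is good to about 2 mm. A picture is of the moment at which its call begins.
- env.job_done(): hands the job in; it is judged then, once.
Trained networks look in a picture, given as the dict that the camera call returned (one of the last four; its "shot" number tells which), for a name from the list of things; names that differ only in an ending like _2 or _b are one class to them, and where a whole thing is asked for, a point or a joint stands for the part that bears it (a point fixed in the world has none). Each returns a list of dicts, best first, with "score" (0 to 1); they miss things now and then, are a little off and sometimes report something else, mostly with a low value. They report only what shows in the picture. A call takes as long as a camera call. They do not tell look-alikes from the thing itself.
- env.search_frame(picture, label): "point" ([column, row] in pixels, amid what is visible of it).
- env.landmark_of(picture, label): "point" ([column, row] in pixels: a listed point, or the origin of a listed thing).
The state is a dict: "time_s": time; "qpos": joint angles; "qvel": joint speeds; "effort": joint torques, N m; "ee_pos": TCP position; "ee_rot": TCP orientation; "force": force on the tool from outside, world axes, zero at the start; "torque": the same for the moment, N m; "gripper_width": finger opening in mm; "gripper_force": force on a finger pad.
Only numpy, scipy, OpenCV 4.12 (cv2) and the standard library are available. Lean on these libraries where they do the work, as an engineer would, in place of code of your own. Each camera call takes 0.05 s, during which the arm holds its last target. There are 200 camera calls.

## Working session

There is one attempt and no reset: what is moved stays moved. The work goes in short steps, Python scripts to look and compute and a tool call to move; the robot and the scene stay as the last step left them, time stands still between calls to the robot, and variables do not carry over. Pictures are saved under pics/ and viewed, at most 14 in all, crops included, and the job is handed in when it is done.

Besides the shell and the picture viewer there is one more tool, called after "Request:" as a command line: name --argument value ..., lists and objects as JSON in quotes. move_arm: Moves the arm, as the interface text tells. Its arguments: {"type":"object","properties":{"plan":{"type":"array","items":{"type":"array"}},"squeeze":{"type":"number"}},"required":["plan"]}

```bash
mkdir -p pics; cat > h.py <<'E'
from workcell import env
import numpy as np, cv2
from scipy.spatial.transform import Rotation as R
def RM(o):
    o=np.array(o,float)
    return o if o.shape==(3,3) else (R.from_euler('xyz',o,degrees=True).as_matrix() if o.size==3 else R.from_quat(o).as_matrix())
def cloud(p):
    z=p['z_map'];f=192/np.tan(np.radians(p['fovy']/2))
    v,u=np.mgrid[:384,:512]
    c=np.stack([(u-p['cx'])*z/f,(v-p['cy'])*z/f,z],-1)
    w=c@RM(p['orientation']).T+np.array(p['position']); w[z==0]=np.nan
    return w
def save(p,n,box=None,s=1):
    im=p['frame'][:,:,::-1]
    if box: im=im[box[1]:box[3],box[0]:box[2]]
    cv2.imwrite('pics/'+n+'.png',cv2.resize(im,None,fx=s,fy=s,interpolation=cv2.INTER_CUBIC))
E
python3 - <<'E'
from h import *
for n in ['top','side']:
    p=env.grab_frame(n);w=cloud(p);save(p,n+'0',None,1.5)
    print(n,p['fovy'],p['cx'],p['cy'],p['position'],p['orientation'])
    for l in ['caddy','stout_jar','spice_jar_a','squat_pot','timer','pepper_mill','lemon']:
        for d in env.search_frame(p,l)[:4]:
            u,v=np.round(d['point']).astype(int); print(l,round(d['score'],2),(u,v),np.round(w[v,u]))
    np.savez(n+'0.npz',w=w,im=p['frame'])
s=env.state();print({k:np.round(s[k],2) for k in s})
E
```

```text
top 54.3171030627187 257.2164926108952 190.44989864878264 [ 353.54127743 -363.96600497  885.11914186] [-174.54128992    0.41708525  -89.56293075]
caddy 0.78 (np.int64(186), np.int64(172)) [ 480. -188.    9.]
stout_jar 0.66 (np.int64(245), np.int64(220)) [ 366. -332.   86.]
stout_jar 0.3 (np.int64(289), np.int64(218)) [ 372. -428.   56.]
spice_jar_a 0.88 (np.int64(280), np.int64(134)) [ 549. -405.  106.]
spice_jar_a 0.88 (np.int64(250), np.int64(120)) [ 579. -341.  105.]
spice_jar_a 0.78 (np.int64(231), np.int64(284)) [ 236. -306.  106.]
spice_jar_a 0.6 (np.int64(347), np.int64(220)) [ 368. -544.  107.]
squat_pot 0.86 (np.int64(246), np.int64(177)) [ 463. -332.   51.]
timer 0.8 (np.int64(334), np.int64(183)) [ 452. -530.   47.]
pepper_mill 0.66 (np.int64(319), np.int64(136)) [ 538. -483.  133.]
lemon 0.87 (np.int64(288), np.int64(219)) [ 370. -426.   56.]
side 56.96414890666227 254.21572768517808 186.55731916322281 [ 225.12108114 -992.83406382  588.71088318] [-131.02163623    1.14142738  -18.18213072]
caddy 0.72 (np.int64(257), np.int64(142)) [ 484. -195.   26.]
stout_jar 0.55 (np.int
[... 480 characters left out ...]
t64(232)) [ 462. -550.   30.]
timer 0.73 (np.int64(332), np.int64(189)) [ 548. -507.   89.]
pepper_mill 0.72 (np.int64(332), np.int64(193)) [ 550. -506.   77.]
lemon 0.67 (np.int64(242), np.int64(208)) [ 362. -454.   45.]
{'time_s': np.float64(0.8), 'qpos': array([74.6 , 18.31, 89.64, -0.  , 72.05, -1.14]), 'qvel': array([ 0.01,  0.01, -0.07,  0.01, -0.03,  0.04]), 'effort': array([ 0.000e+00, -4.123e+01, -2.322e+01,  7.000e-02,  4.000e-02,
        0.000e+00]), 'ee_pos': array([141.57, 557.29, 213.99]), 'ee_rot': array([180.  ,   0.  , 165.75]), 'force': array([-0.14,  0.22, -1.03]), 'torque': array([-0.01,  0.01,  0.04]), 'gripper_force': np.float64(0.0), 'gripper_width': np.float64(91.18)}
```

View pics/top0.png

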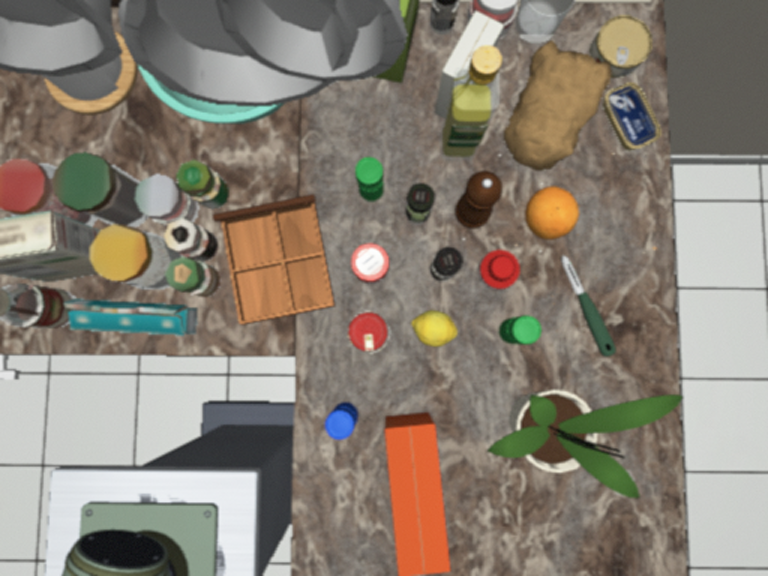

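View pics/side0.png

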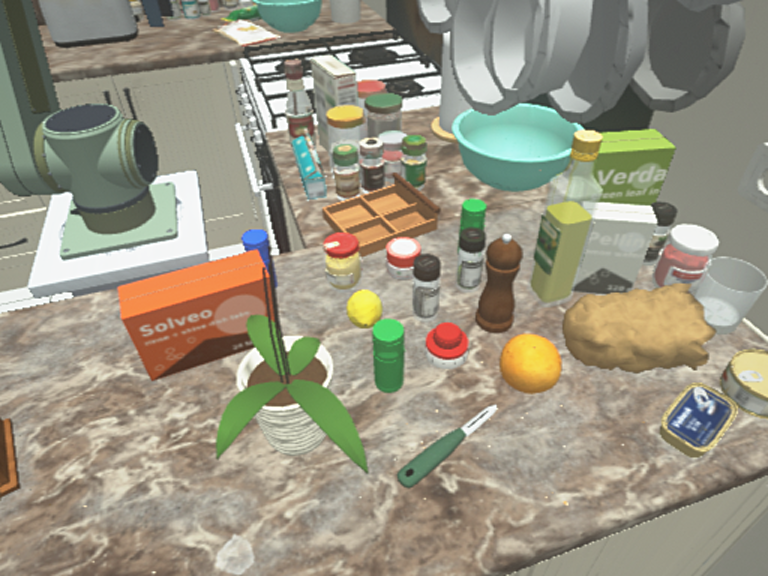

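The top view (1.5x scale) shows these things, with pixels in that scale:

| Thing | Pixel |
|---|---|
| Caddy | (275,262) |
| Stout jar (red lid with label) | (368,332) |
| Squat pot (flat white/red lid) | (370,262) |
| Dark-capped slim jars | (420,200) and (447,263) |

What could be mistaken for them:
- **Squat pot:** the timer, red and stepped, at (500,268).
- **Spice jars:** the green jars at (370,175) and (523,328), the blue jar at (340,420), and the mill at (478,200).
- **Stout jar:** the lemon at (435,328).

My choice is the flat lid for the pot and the two dark caps for the spice jars. I'll measure these and check them in a crop.

```bash
python3 - <<'E'
from h import *
from scipy.optimize import least_squares,minimize
d=np.load('top0.npz');w=d['w'];im=d['im']
cv2.imwrite('pics/crop.png',cv2.resize(im[100:250,140:365,::-1],None,fx=3.4,fy=3.4,interpolation=cv2.INTER_CUBIC))
for n,(u,v),h,r in [('stout',(245,220),86,31),('pot',(247,175),50,29),('sa',(280,134),105,20.5),('sb',(298,175),105,20.5),('timer',(334,180),34,31),('mill',(322,127),160,15),('green',(247,116),105,20),('lemon',(289,218),45,27)]:
    s=w[v-28:v+28,u-28:u+28].reshape(-1,3); c=w[v,u]
    s=s[(abs(s[:,2]-h)<9)&(np.hypot(*(s[:,:2]-c[:2]).T)<60)]
    if len(s)==0: print(n,'none');continue
    m=np.median(s[:,:2],0)
    from scipy.spatial import ConvexHull
    q=s[ConvexHull(s[:,:2]).vertices,:2]
    f=least_squares(lambda p:np.hypot(*(q-p[:2]).T)-p[2],[*m,r],loss='soft_l1').x
    print(n,len(s),'med',m.round(1),'circ',f.round(1),'z',np.median(s[:,2]).round(1))
# caddy: z-map points of walls (26) and board (52), fit pose by footprint
s=w.reshape(-1,3);b=(s[:,0]>370)&(s[:,0]<600)&(s[:,1]>-290)&(s[:,1]<-90)
s=s[b]
wl=s[abs(s[:,2]-26)<3];bd=s[(abs(s[:,2]-52)<3)]
print('walls',wl.min(0),wl.max(0),len(wl),'board',bd.min(0),bd.max(0),len(bd))
np.savez('cad.npz',s=s)
X=[-85.5+2.5,0,];Y=[-71.5,-9.5,71.5]
def dist(p,x0,x1,y0,y1):
    return np.hypot(np.maximum(np.maximum(x0-p[:,0],p[:,0]-x1),0),np.maximum(np.maximum(y0-p[:,1],p[:,1]-y1),0))
rects=[(-85.5,-78.5,-74,74),(-2.5,2.5,-74,74),(-85,80,-74,-69),(-85,80,-12,-7),(-85,80,69,74)]
wl=s[(s[:,2]>15)&(s[:,2]<29)]; bd=s[(s[:,2]>40)&(s[:,2]<55)]; fl=s[(s[:,2]>5)&(s[:,2]<11)]
def cost(p):
    c,si=np.cos(p[2]),np.sin(p[2]);T=lambda a:(a[:,:2]-p[:2])@np.array([[c,-si],[si,c]])
    t=T(wl);D=np.min([dist(t,*r) for r in rects]+[dist(t,78,86,-74,74)],0)
    f=T(fl);cells=[(2.5,78.5,-7,69),(-78.5,-2.5,-7,69),(2.5,78.5,-69,-12),(-78.5,-2.5,-69,-12)]
    F=np.min([dist(f,*r) for r in cells],0)
    B=dist(T(bd),78.5,85.5,-74,74)
    return sum(np.minimum(x,8).sum() for x in (D,F,B))
best=min((minimize(cost,[x,y,a],method='Nelder-Mead') for x in(475,490) for y in(-190,-175) for a in(-.1,0,.1,.2)),key=lambda r:r.fun)
p=best.x;print(p,np.degrees(p[2]),best.fun,len(wl),len(fl),len(bd))
c,si=np.cos(p[2]),np.sin(p[2])
for n,q in dict(stout=(40.5,31),pot=(-40.5,31),n1=(40.5,-40.5),n2=(-40.5,-40.5)).items(): print(n,p[0]+c*q[0]-si*q[1],p[1]+si*q[0]+c*q[1])
# fixed things left of caddy
g=w.reshape(-1,3);a=g[(g[:,2]>60)&(g[:,2]<260)&(g[:,0]>350)&(g[:,0]<620)&(g[:,1]>-170)&(g[:,1]<-20)]
for y in range(-170,-20,15):
  k=a[(a[:,1]>=y)&(a[:,1]<y+15)]
  if len(k):print(y,len(k),k.min(0).round(),k.max(0).round())
E
```

```text
stout 541 med [ 364.5 -332.2] circ [ 365.1 -332.3   27.7] z 85.8
pot 494 med [ 469. -332.] circ [ 469.6 -332.9   27.9] z 50.1
sa 275 med [ 555.1 -407.1] circ [ 555.8 -406.3   19.2] z 105.1
sb 288 med [ 463.6 -445.2] circ [ 464.7 -444.9   19.6] z 105.0
timer 299 med [ 458.7 -524.7] circ [ 463.1 -531.9   29.7] z 29.2
mill 31 med [ 560.1 -489.9] circ [ 560.4 -490.5    5.2] z 158.9
green 284 med [ 591.9 -332.6] circ [ 580.9 -353.6   39.7] z 105.0
lemon 437 med [ 370.2 -429. ] circ [ 371.6 -430.1   27.7] z 46.7
walls [ 377.42630338 -276.26368729   23.00613937] [599.80789327 -90.17704773  28.99101417] 766 board [ 425.26686254 -246.7037564    49.01348463] [595.07464948 -90.1675752   54.98654732] 328
[ 4.71784266e+02 -1.87839934e+02  2.08480447e-01] 11.945049737160998 1898.8022185356476 1039 3289 460
stout 504.99112354639203 -149.12876420771704
pot 425.7450528939613 -165.8936169106177
n1 519.7897280927797 -219.08054262313428
n2 440.54365744034897 -235.84539532603495
-110 266 [ 431. -108.   60.] [604. -95. 111.]
-95 688 [419. -95.  60.] [608. -80. 114.]
-80 536 [417. -80.  60.] [606. -65. 116.]
-65 440 [371. -65.  60.] [601. -50. 114.]
-50 654 [373. -50.  60.] [586. -35. 152.]
-35 751 [369. -35.  60.] [590. -20. 152.]
```

View pics/crop.png

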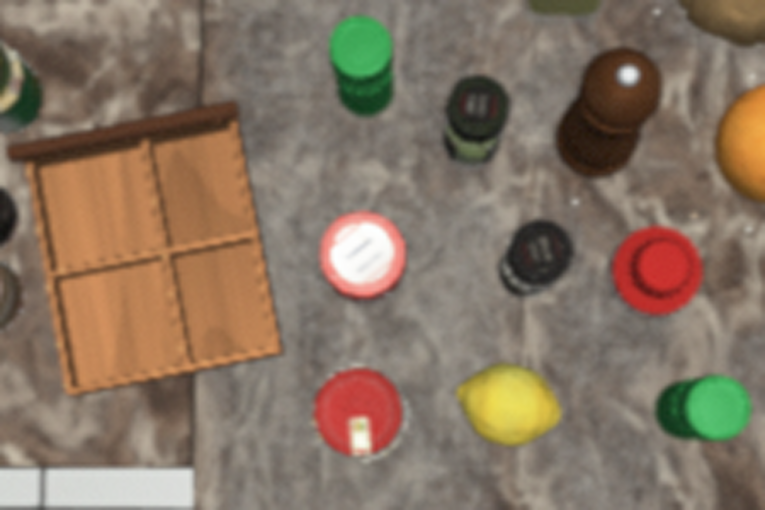

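```bash
python3 - <<'E'
from h import *
from scipy.optimize import minimize
p0=env.grab_frame('top');s=cloud(p0).reshape(-1,3);c0=np.array([473,-187])
def loc(a,p):
    c,si=np.cos(p[2]),np.sin(p[2]);return (a[:,:2]-p[:2])@np.array([[c,-si],[si,c]])
t=loc(s,[473,-187,.19]);s=s[(abs(t[:,0])<92)&(abs(t[:,1])<80)]
cells=[(2.5,78.5,-7,69),(-78.5,-2.5,-7,69),(2.5,78.5,-69,-12),(-78.5,-2.5,-69,-12)]
def sd(t,r): # signed: >0 inside
    return np.minimum(np.minimum(t[:,0]-r[0],r[1]-t[:,0]),np.minimum(t[:,1]-r[2],r[3]-t[:,1]))
fl=s[(s[:,2]>4)&(s[:,2]<12)];wl=s[(s[:,2]>20)&(s[:,2]<30)];bd=s[(s[:,2]>46)&(s[:,2]<56)]
def cost(p):
    F=np.max([sd(loc(fl,p),r) for r in cells],0);t=loc(wl,p)
    W=np.max([sd(t,r) for r in cells],0);O=-sd(t,(-85.5,85.5,-74,74));B=-sd(loc(bd,p),(78.5,85.5,-74,74))
    return sum(np.clip(x,0,6).sum() for x in(-F,W,O,B))
b=min((minimize(cost,[x,y,a],method='Nelder-Mead') for x in(470,476) for y in(-190,-184) for a in(.16,.19,.22)),key=lambda r:r.fun)
p=b.x;print(p,np.degrees(p[2]),b.fun,len(fl),len(wl),len(bd))
c,si=np.cos(p[2]),np.sin(p[2])
W=lambda q:np.array([p[0]+c*q[0]-si*q[1],p[1]+si*q[0]+c*q[1]])
for n,q in dict(stout=(40.5,31),pot=(-40.5,31),n1=(40.5,-40.5),n2=(-40.5,-40.5)).items(): print(n,W(q).round(1))
im=np.ascontiguousarray(cv2.resize(p0['frame'][90:260,110:300,::-1],None,fx=4,fy=4,interpolation=cv2.INTER_CUBIC))
f=192/np.tan(np.radians(p0['fovy']/2))
def px(P):
    q=RM(p0['orientation']).T@(np.array(P)-p0['position']);return ((np.array([p0['cx'],p0['cy']])+f*q[:2]/q[2]+.5-[110,90])*4).astype(int)
for r in cells:
  for z,col in((26,(0,255,0)),(8,(255,0,0))):
    k=[px([*W(q),z]) for q in((r[0],r[2]),(r[1],r[2]),(r[1],r[3]),(r[0],r[3]))]
    cv2.polylines(im,[np.array(k)],True,col,1)
for q in[(365,-332,86,31),(469.3,-332.5,50,29),(555.6,-406.6,105,20.5),(464.3,-445,105,20.5)]:
    k=[px([q[0]+q[3]*np.cos(a),q[1]+q[3]*np.sin(a),q[2]]) for a in np.linspace(0,6.28,40)]
    cv2.polylines(im,[np.array(k)],True,(255,255,0),1)
cv2.imwrite('pics/ov.png',im)
E
```

```text
[ 4.71716754e+02 -1.87779270e+02  2.06992516e-01] 11.859797563483578 454.367700010721 3436 852 357
stout [ 505.  -149.1]
pot [ 425.7 -165.8]
n1 [ 519.7 -219.1]
n2 [ 440.4 -235.7]
```

View pics/ov.png

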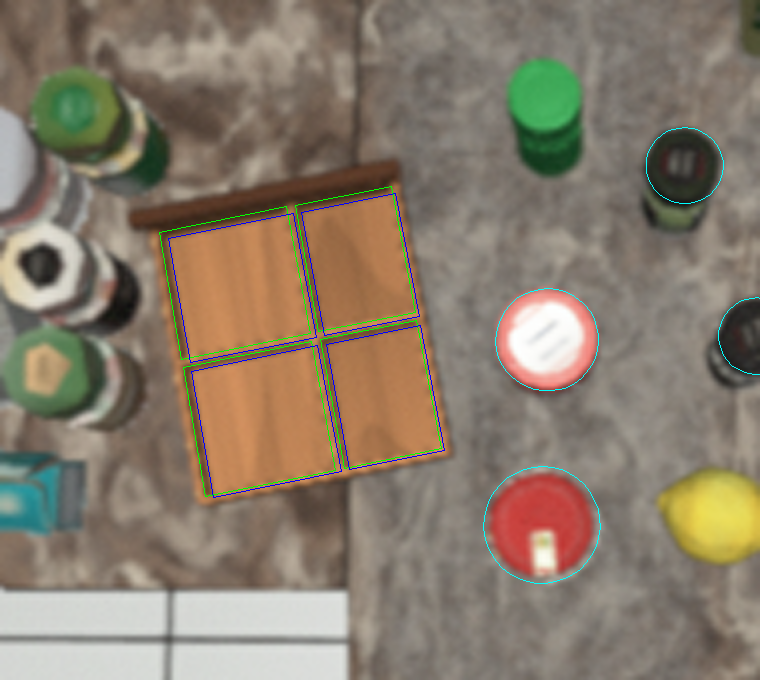

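The overlay shows all four cell outlines landing on the caddy, and the circles land on the pot, the stout jar (its lid is narrower than its body) and both dark caps. I'll check the stout jar's width by height, then set off.

```bash
python3 - <<'E'
from h import *
for n in('side0','top0'):
  w=np.load(n+'.npz')['w'].reshape(-1,3)
  for nm,c in dict(stout=(365,-332.3),sa=(555.6,-406.6),sb=(464.3,-445),pot=(469.3,-332.5)).items():
    d=np.hypot(w[:,0]-c[0],w[:,1]-c[1]);k=w[d<45]
    print(n,nm,[(z,np.round(np.percentile(d[(d<45)&(abs(w[:,2]-z)<3)],[10,50,90]),0)) for z in range(10,106,8) if ((d<45)&(abs(w[:,2]-z)<3)).sum()>8])
E
```

```text
side0 stout [(10, array([27., 28., 30.])), (18, array([29., 30., 31.])), (26, array([29., 31., 32.])), (34, array([29., 31., 32.])), (42, array([29., 30., 32.])), (50, array([28., 30., 31.])), (58, array([25., 27., 29.])), (66, array([23., 25., 26.])), (74, array([24., 26., 28.])), (82, array([11., 24., 28.])), (90, array([18., 25., 27.]))]
side0 sa [(10, array([18., 20., 21.])), (18, array([19., 19., 21.])), (26, array([19., 20., 21.])), (34, array([18., 19., 21.])), (42, array([18., 19., 21.])), (50, array([18., 20., 20.])), (58, array([18., 20., 21.])), (66, array([18., 19., 21.])), (74, array([18., 20., 21.])), (82, array([17., 18., 20.])), (90, array([18., 20., 21.])), (98, array([18., 19., 21.]))]
side0 sb [(10, array([19., 20., 21.])), (18, array([19., 20., 21.])), (26, array([19., 20., 21.])), (34, array([19., 20., 21.])), (42, array([18., 20., 21.])), (50, array([19., 20., 21.])), (58, array([19., 20., 21.])), (66, array([18., 20., 20.])), (74, array([19., 20., 21.])), (82, array([17., 19., 20.])), (90, array([19., 20., 21.])), (98, array([18., 20., 20.]))]
side0 pot [(10, a
[... 173 characters left out ...]

top0 stout [(42, array([31., 31., 31.])), (50, array([30., 30., 30.])), (58, array([28., 29., 29.])), (82, array([10., 18., 27.])), (90, array([ 9., 22., 26.]))]
top0 sa [(10, array([19., 19., 20.])), (18, array([19., 19., 20.])), (26, array([19., 19., 21.])), (42, array([19., 20., 20.])), (50, array([18., 19., 20.])), (58, array([19., 19., 20.])), (66, array([19., 19., 20.])), (74, array([18., 20., 20.])), (90, array([19., 20., 20.])), (98, array([19., 19., 20.]))]
top0 sb [(34, array([19., 20., 20.])), (66, array([19., 20., 20.])), (90, array([19., 20., 20.])), (98, array([19., 19., 20.]))]
top0 pot [(34, array([28., 28., 28.])), (42, array([27., 28., 29.])), (50, array([ 9., 20., 27.]))]
```

Request:
move_arm --plan '[[[1.35,-4,0.3],-4.5,0],[[1.35,-4,0.3],-4.5,0],[[1.35,-4,0.3],-4.5,0],[[1.35,-4,0.3],-4.5,0],[[1.35,-4,0.3],-4.5,0]]'

```text
time_s: 1.35
ee_pos: [209.3, 355.7, 229.2]
ee_rot: [180.0, 0.0, 143.1]
force: [1.0, -0.7, 0.7]
gripper_width: 90.9
gripper_force: 0.0
```

Request:
move_arm --plan '[[[1.35,-4,0.3],-4.5,0],[[1.35,-4,0.3],-4.5,0],[[1.35,-4,0.3],-4.5,0],[[1.35,-4,0.3],-4.5,0],[[1.35,-4,0.3],-4.5,0]]'

```text
time_s: 1.85
ee_pos: [276.7, 155.8, 244.4]
ee_rot: [179.9, 0.0, 120.6]
force: [2.1, 0.1, 0.1]
gripper_width: 91.3
gripper_force: 0.0
```

Request:
move_arm --plan '[[[1.35,-4,0.3],-4.5,0],[[1.35,-4,0.3],-4.5,0],[[1.35,-4,0.3],-4.5,0],[[1.35,-4,0.3],-5.4,0],[[1.5,-3.6,0],0,0]]'

```text
time_s: 2.35
ee_pos: [345.9, -40.7, 256.7]
ee_rot: [179.9, 0.0, 101.7]
force: [-0.2, 0.1, 0.4]
gripper_width: 90.8
gripper_force: 0.0
```

Request:
move_arm --plan '[[[1.5,-3.6,0],0,0],[[1.5,-3.6,0],0,0],[[1.5,-3.6,0],0,0],[[1.5,-3.6,0],0,0],[[0,0,0],0,0]]'

```text
time_s: 2.85
ee_pos: [407.2, -186.3, 255.7]
ee_rot: [180.0, 0.1, 101.6]
force: [-0.2, 0.4, 0.8]
gripper_width: 91.2
gripper_force: 0.0
```

Request:
move_arm --plan '[[[1.55,-3.65,0],0,0],[[1.55,-3.65,0],0,0],[[1.55,-3.65,0],0,0],[[1.55,-3.65,0],0,0],[[0,0,-4],0,0]]'

```text
time_s: 3.35
ee_pos: [472.3, -334.3, 220.1]
ee_rot: [179.5, 0.7, 101.7]
force: [0.4, 1.0, 0.2]
gripper_width: 91.0
gripper_force: 0.0
```

Request:
move_arm --plan '[[[0,0,-4],0,0],[[0,0,-4],0,0],[[0,0,0],0,0],[[0,0,0],0,0]]'

```text
time_s: 3.75
ee_pos: [467.8, -328.3, 136.6]
ee_rot: [-180.0, -0.0, 101.9]
force: [-1.1, 0.2, 0.7]
gripper_width: 91.5
gripper_force: 0.0
```

```bash
python3 - <<'E'
from h import *
p=env.grab_frame('wrist');w=cloud(p);save(p,'w1')
s=env.state();print(np.round(s['ee_pos'],1),np.round(s['ee_rot'],1),s['force'])
k=w.reshape(-1,3)
for nm,c,z in(('pot',(469.3,-332.5),50),('stout',(365,-332.3),86),('sa',(555.6,-406.6),105),('sb',(464.3,-445),105)):
  m=k[(abs(k[:,2]-z)<6)&(np.hypot(k[:,0]-c[0],k[:,1]-c[1])<42)]
  if len(m)>30:print(nm,len(m),m.mean(0),(m.max(0)+m.min(0))/2,np.ptp(m,0))
E
```

```text
[ 468.7 -329.   138. ] [1.799e+02 1.000e-01 1.019e+02] [-0.08938078  0.03917347  0.01969597]
pot 2704 [ 469.46863332 -331.50304107   49.23408431] [ 469.6052413  -332.77702875   47.79785618] [56.04928572 56.36839052  7.59147216]
stout 3702 [ 365.62386331 -330.77242971   84.92192345] [ 365.29014959 -331.85102311   83.9436774 ] [55.36254382 54.75438265  7.59355599]
sa 876 [ 549.93013084 -401.60078289  103.92520398] [ 554.77319457 -401.88064196  102.70789882] [37.72409688 30.29788577  7.37137615]
sb 935 [ 461.87246007 -436.88565941  103.77811736] [ 462.66192927 -438.59644363  102.60989477] [35.0414771  27.62353321  7.16699497]
```

Request:
move_arm --plan '[[[0.15,-0.32,-3.5],0,0],[[0,0,-3.5],0,0],[[0,0,-2.5],0,0],[[0,0,-1.6],0,0],[[0,0,0],0,0]]'

```text
time_s: 4.3
ee_pos: [469.5, -331.9, 25.4]
ee_rot: [180.0, 0.0, 101.9]
force: [0.2, 0.1, 0.1]
gripper_width: 91.5
gripper_force: 0.0
```

Request:
move_arm --plan '[[[0,0,0],0,0.3],[[0,0,0],0,0.4],[[0,0,0],0,0.5],[[0,0,0],0,0.5],[[0,0,0],0,0.5]]' --squeeze 15

```text
time_s: 4.8
ee_pos: [469.5, -332.1, 25.7]
ee_rot: [179.9, 0.1, 101.8]
force: [-0.4, 0.3, 3.5]
gripper_width: 57.6
gripper_force: 15.0
```

Request:
move_arm --plan '[[[0,0,0],0,0.5],[[0,0,0],0,0.5]]'

```text
time_s: 5.0
ee_pos: [469.5, -332.1, 25.7]
ee_rot: [179.9, 0.0, 101.8]
force: [-1.2, 0.5, 5.9]
gripper_width: 57.4
gripper_force: 15.0
```

Request:
move_arm --plan '[[[0,0,1],0,0.5],[[0,0,2.5],0,0.5],[[0,0,4],0,0.5],[[0,0,2],0,0.5],[[-0.47,1.66,0],0,0.5]]'

```text
time_s: 5.5
ee_pos: [466.9, -317.9, 123.8]
ee_rot: [179.7, 0.4, 101.8]
force: [-0.1, 0.9, -1.4]
gripper_width: 57.7
gripper_force: 15.0
```

Request:
move_arm --plan '[[[-0.7,2.49,0],0,0.5],[[-0.94,3.32,0],0,0.5],[[-0.94,3.32,0],0,0.5],[[-0.7,2.49,0],0,0.5],[[-0.46,1.66,0],0,0.5]]'

```text
time_s: 6.0
ee_pos: [425.9, -180.8, 120.1]
ee_rot: [-180.0, -0.0, 101.9]
force: [-0.1, 0.1, -0.8]
gripper_width: 57.5
gripper_force: 15.0
```

Request:
move_arm --plan '[[[-0.46,1.63,0],0,0.5],[[0,0,0],0,0.5],[[0,0,0],0,0.5]]'

```text
time_s: 6.3
ee_pos: [423.0, -166.5, 120.2]
ee_rot: [180.0, 0.1, 101.9]
force: [-0.1, -0.4, -0.2]
gripper_width: 57.6
gripper_force: 15.0
```

```bash
python3 - <<'E'
from h import *
p=env.grab_frame('wrist');save(p,'w2')
s=env.state();print(np.round(s['ee_pos'],1),np.round(s['ee_rot'],1),s['force'],s['gripper_width'])
E
```

```text
[ 423.1 -166.9  120.2] [1.800e+02 1.000e-01 1.018e+02] [-0.69065057  0.14140698 -0.82589901] 57.65921186107454
```

View pics/w2.png

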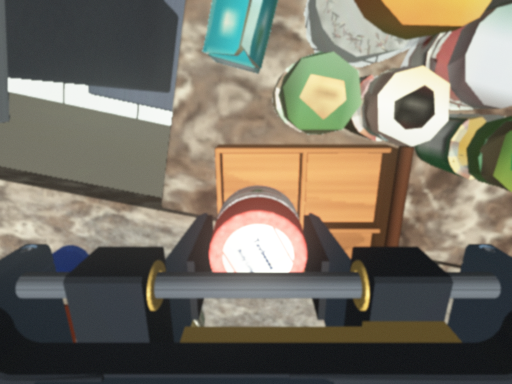

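The pot is held upright between the fingers at (257,245), over the wide cell away from the high board. I'm lowering it now.

Request:
move_arm --plan '[[[0,0,-3],0,0.5],[[0,0,-3],0,0.5],[[0,0,-1.6],0,0.5],[[0,0,-0.5],0,0.5],[[0,0,-0.3],0,0.5]]'

```text
time_s: 6.85
ee_pos: [422.9, -166.9, 35.7]
ee_rot: [180.0, 0.0, 101.8]
force: [-0.3, 0.2, -1.3]
gripper_width: 57.4
gripper_force: 15.0
```

Request:
move_arm --plan '[[[0,0,-0.2],0,0.5],[[0,0,0],0,0.5],[[0,0,0],0,0.5]]'

```text
time_s: 7.15
ee_pos: [423.0, -166.5, 34.6]
ee_rot: [179.9, 0.1, 101.8]
force: [0.1, 0.2, -1.1]
gripper_width: 57.9
gripper_force: 15.0
```

Request:
move_arm --plan '[[[0,0,-0.1],0,0.5],[[0,0,0],0,0.5]]'

```text
time_s: 7.35
ee_pos: [423.0, -166.4, 33.7]
ee_rot: [179.9, 0.1, 101.9]
force: [-0.2, 0.1, 4.2]
gripper_width: 57.7
gripper_force: 15.0
```

Request:
move_arm --plan '[[[0,0,-0.1],0,0.5],[[0,0,0],0,0.5]]'

```text
time_s: 7.55
ee_pos: [422.9, -166.4, 33.7]
ee_rot: [179.9, 0.1, 101.9]
force: [-2.4, 0.9, 14.2]
gripper_width: 57.4
gripper_force: 15.0
```

Request:
move_arm --plan '[[[0,0,0.1],0,0.5],[[0,0,0],0,0.33],[[0,0,0],0,0.22],[[0,0,0],0,0.22],[[0,0,1],0,0.22]]'

```text
time_s: 8.05
ee_pos: [421.3, -165.7, 42.2]
ee_rot: [-179.9, -0.1, 101.8]
force: [-0.2, -0.3, 0.1]
gripper_width: 71.5
gripper_force: 0.0
```

Request:
move_arm --plan '[[[0,0,3],0,0.22],[[0,0,4],0,0.1],[[0,0,4],0,0],[[-0.48,-1.3,0],0,0],[[-0.6,-2,0],0,0]]'

```text
time_s: 8.55
ee_pos: [412.4, -199.3, 155.2]
ee_rot: [179.8, 0.1, 101.9]
force: [-0.1, -0.4, -1.3]
gripper_width: 91.4
gripper_force: 0.0
```

Request:
move_arm --plan '[[[-1,-3,0],0,0],[[-1.3,-3.9,0],0,0],[[-1.2,-3.2,0],0,0],[[-1.2,-3.2,0],0,0],[[0,0,0],0,0]]'

```text
time_s: 9.05
ee_pos: [363.7, -335.4, 153.6]
ee_rot: [180.0, 0.1, 101.6]
force: [0.8, 0.6, 0.5]
gripper_width: 91.2
gripper_force: 0.0
```

```bash
python3 - <<'E'
from h import *
p=env.grab_frame('top');w=cloud(p);save(p,'t1',(120,90,330,260),3)
s=env.state();print(np.round(s['ee_pos'],1),np.round(s['ee_rot'],1),s['force'],s['gripper_width'])
k=w.reshape(-1,3);m=k[(abs(k[:,2]-58)<5)&(np.hypot(k[:,0]-423,k[:,1]+166)<45)];print(len(m),m.mean(0),np.ptp(m,0))
E
```

```text
[ 364.  -333.5  153.3] [180.    0.  101.7] [-1.00196374  0.20270637 -0.22767984] 91.10831586027157
80 [ 439.44496076 -153.99644967   57.90556908] [27.6120968  35.60223102  7.98257968]
```

View pics/t1.png

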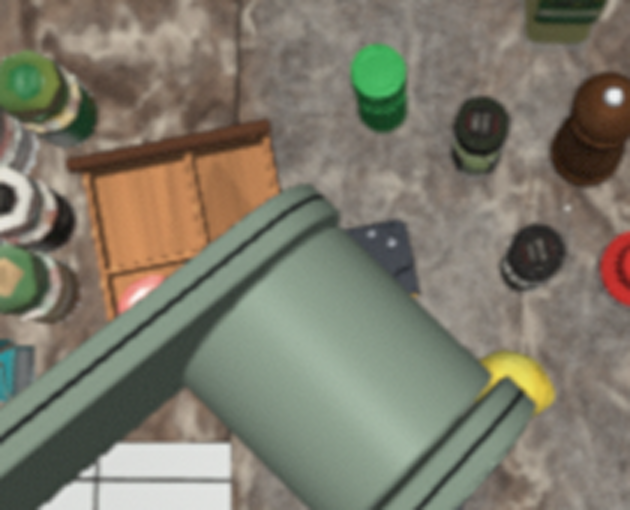

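The pot's lid shows at about (145,290), in its cell with its top at z = 58 mm. The rest of it is hidden by the arm. Next is the stout jar, gripped by its lid.

Request:
move_arm --plan '[[[0.12,0.1,-3.5],0,0],[[0,0,-3],0,0],[[0,0,-1.8],0,0],[[0,0,-0.6],0,0],[[0,0,0],0,0]]'

```text
time_s: 9.6
ee_pos: [365.9, -330.1, 63.8]
ee_rot: [-180.0, -0.1, 101.9]
force: [-0.8, -0.1, 0.4]
gripper_width: 91.4
gripper_force: 0.0
```

Request:
move_arm --plan '[[[0,0,0],0,0.25],[[0,0,0],0,0.4],[[0,0,0],0,0.5],[[0,0,0],0,0.5],[[0,0,0],0,0.5]]' --squeeze 25

```text
time_s: 10.1
ee_pos: [365.6, -331.4, 64.4]
ee_rot: [-180.0, 0.0, 101.9]
force: [-1.2, -0.7, 2.8]
gripper_width: 55.6
gripper_force: 25.0
```

Request:
move_arm --plan '[[[0,0,0],0,0.5],[[0,0,0],0,0.5],[[0,0,1],0,0.5],[[0,0,1],0,0.5],[[0,0,0],0,0.5]]'

```text
time_s: 10.6
ee_pos: [366.6, -331.8, 85.3]
ee_rot: [179.9, 0.1, 101.8]
force: [-0.5, -1.1, -5.5]
gripper_width: 55.4
gripper_force: 25.0
```

Request:
move_arm --plan '[[[0,0,3],0,0.5],[[0,0,3],0,0.5],[[0,0,2],0,0.5],[[1,1.3,0],0,0.5],[[1.6,2.0,0],0,0.5]]'

```text
time_s: 11.1
ee_pos: [391.8, -298.6, 164.6]
ee_rot: [180.0, 0.1, 101.7]
force: [-0.3, -0.8, -4.2]
gripper_width: 56.0
gripper_force: 25.0
```

Request:
move_arm --plan '[[[2.1,2.76,0],0,0.5],[[2.3,3,0],0,0.5],[[2.3,3,0],0,0.5],[[2.1,2.7,0],0,0.5],[[1.6,2,0],0,0.5]]'

```text
time_s: 11.6
ee_pos: [496.6, -161.6, 163.6]
ee_rot: [180.0, -0.0, 101.9]
force: [0.3, -0.7, -4.9]
gripper_width: 55.7
gripper_force: 25.0
```

Request:
move_arm --plan '[[[1.1,1.5,0],0,0.5],[[0,0,0],0,0.5],[[0,0,0],0,0.5],[[0,0,0],0,0.5]]'

```text
time_s: 12.0
ee_pos: [506.1, -149.1, 163.7]
ee_rot: [-179.9, -0.0, 101.8]
force: [-0.3, -0.9, -3.4]
gripper_width: 55.7
gripper_force: 25.0
```

```bash
python3 - <<'E'
from h import *
p=env.grab_frame('side');save(p,'s2',(180,60,380,210),4)
s=env.state();print(np.round(s['ee_pos'],1),np.round(s['ee_rot'],1),s['force'],s['gripper_width'])
E
```

```text
[ 506.1 -149.2  163.8] [-180.    -0.   101.8] [-0.76505449  0.45824835 -4.27975817] 55.58034259110617
```

View pics/s2.png

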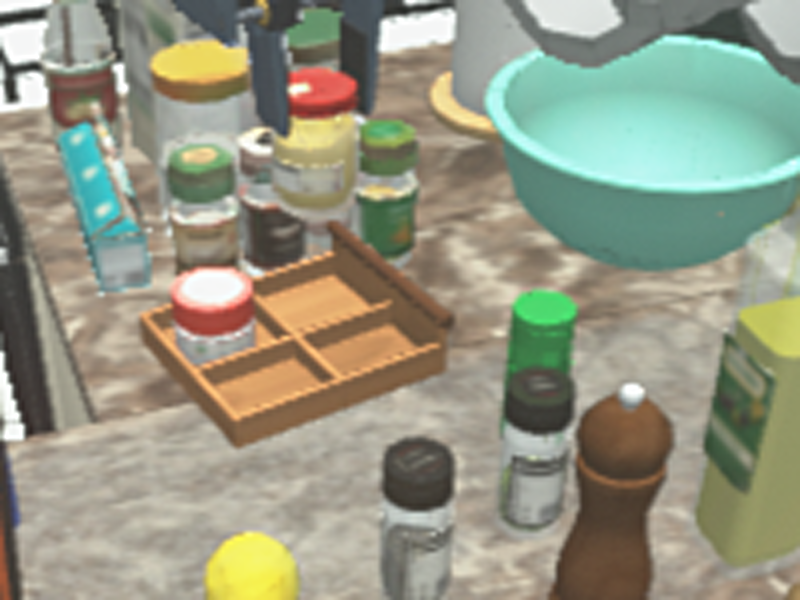

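The pot sits upright in its cell at (213,310). The stout jar hangs upright over its cell at (318,140). I'm lowering it.

Request:
move_arm --plan '[[[0,0,-3],0,0.5],[[0,0,-3],0,0.5],[[0,0,-2],0,0.5],[[0,0,-0.6],0,0.5],[[0,0,-0.3],0,0.5]]'

```text
time_s: 12.55
ee_pos: [506.6, -149.1, 74.8]
ee_rot: [-180.0, -0.0, 101.8]
force: [0.2, 0.3, -4.2]
gripper_width: 55.5
gripper_force: 25.0
```

Request:
move_arm --plan '[[[0,0,-0.1],0,0.5],[[0,0,-0.1],0,0.5],[[0,0,0],0,0.5]]'

```text
time_s: 12.85
ee_pos: [507.3, -148.8, 73.8]
ee_rot: [179.9, 0.0, 101.8]
force: [0.6, 0.8, -4.2]
gripper_width: 55.5
gripper_force: 25.0
```

Request:
move_arm --plan '[[[0,0,-0.1],0,0.5],[[0,0,0],0,0.5]]'

```text
time_s: 13.05
ee_pos: [507.1, -148.7, 72.4]
ee_rot: [179.9, 0.0, 101.9]
force: [0.3, -0.7, -3.0]
gripper_width: 55.7
gripper_force: 25.0
```

Request:
move_arm --plan '[[[0,0,-0.1],0,0.5],[[0,0,0],0,0.5]]'

```text
time_s: 13.25
ee_pos: [507.2, -148.9, 72.3]
ee_rot: [179.9, 0.1, 101.9]
force: [-1.9, -0.9, 3.8]
gripper_width: 55.7
gripper_force: 25.0
```

The force shows the jar is on the floor. I'm releasing it and rising, and checking how far the pans reach before going to the far spice jar.

Request:
move_arm --plan '[[[0,0,0.1],0,0.5],[[0,0,0],0,0.33],[[0,0,0],0,0.22],[[0,0,0],0,0.22],[[0,0,1],0,0.22]]'

```text
time_s: 13.75
ee_pos: [506.0, -148.3, 81.3]
ee_rot: [-179.9, -0.1, 101.8]
force: [0.0, -0.4, -0.4]
gripper_width: 71.0
gripper_force: 0.0
```

Request:
move_arm --plan '[[[0,0,3],0,0.22],[[0,0,3],0,0.22],[[-1,-3,0],0,0.2],[[-1,-4,0],0,0.2],[[-1,-4,0],0,0.2]]'

```text
time_s: 14.25
ee_pos: [476.9, -259.6, 143.3]
ee_rot: [179.9, 0.1, 101.9]
force: [0.7, -0.5, -0.9]
gripper_width: 73.0
gripper_force: 0.0
```

```bash
python3 - <<'E'
from h import *
for n in('top0','side0'):
  k=np.load(n+'.npz')['w'].reshape(-1,3);k=k[(k[:,0]>590)&(k[:,2]>170)&(k[:,2]<600)&(k[:,0]<900)]
  for y in range(-500,-100,40):
    m=k[(k[:,1]>=y)&(k[:,1]<y+40)]
    if len(m)>5:print(n,y,len(m),m.min(0).round(),m.max(0).round())
  k=np.load(n+'.npz')['w'].reshape(-1,3);m=k[(np.hypot(k[:,0]-555,k[:,1]+490)<50)&(k[:,2]>8)&(k[:,2]<170)]
  for z in(20,80,110,130,150):
    q=m[abs(m[:,2]-z)<8];print('mill',z,len(q),q.min(0).round(),q.max(0).round())
s=env.state();print(np.round(s['ee_pos'],1),np.round(s['ee_rot'],1),np.round(s['qpos'],1))
E
```

```text
top0 -500 844 [ 640. -498.  172.] [ 690. -460.  281.]
top0 -460 476 [ 641. -460.  170.] [ 698. -441.  280.]
top0 -420 39 [ 773. -387.  170.] [ 801. -381.  192.]
top0 -380 1039 [ 646. -379.  180.] [ 796. -340.  411.]
top0 -340 1318 [ 647. -340.  262.] [ 704. -300.  392.]
top0 -300 1353 [ 648. -300.  223.] [ 710. -260.  392.]
top0 -260 1706 [ 642. -260.  214.] [ 711. -220.  335.]
top0 -220 1432 [ 638. -220.  210.] [ 701. -180.  393.]
top0 -180 1756 [ 635. -180.  216.] [ 708. -140.  417.]
top0 -140 2476 [ 635. -140.  238.] [ 704. -100.  418.]
mill 20 61 [ 531. -519.   12.] [ 572. -467.   27.]
mill 80 25 [ 541. -506.   72.] [ 556. -475.   84.]
mill 110 45 [ 537. -508.  106.] [ 563. -468.  117.]
mill 130 108 [ 536. -515.  127.] [ 583. -467.  138.]
mill 150 249 [ 542. -510.  142.] [ 579. -472.  158.]
side0 -500 1783 [ 639. -500.  170.] [ 883. -460.  393.]
side0 -460 1029 [ 640. -460.  172.] [ 885. -420.  409.]
side0 -420 2325 [ 755. -420.  170.] [ 900. -380.  395.]
side0 -380 3817 [ 645. -380.  172.] [ 899. -340.  411.]
side0 -340 1956 [ 645. -340.  188.] [ 898. -300.  399.]
side0 -300 1140 [ 646. -300.  209.] [ 807. -260.  397.]
side0 -260 1107 [ 641. -260.  211.] [ 807. -220.  378.]
side0 -220 799 [ 637. -220.  210.] [ 711. -180.  379.]
side0 -180 411 [ 634. -179.  216.] [ 694. -140.  292.]
side0 -140 1157 [ 634. -140.  240.] [ 702. -101.  360.]
mill 20 150 [ 530. -524.   12.] [ 584. -477.   28.]
mill 80 100 [ 540. -512.   72.] [ 572. -483.   88.]
mill 110 138 [ 535. -516.  103.] [ 579. -475.  118.]
mill 130 171 [ 535. -516.  122.] [ 582. -476.  138.]
mill 150 163 [ 541. -511.  142.] [ 577. -475.  158.]
[ 476.9 -259.6  143.3] [1.799e+02 1.000e-01 1.019e+02] [-29.8  18.6 100.1   0.   61.2 -41.7]
```

Request:
move_arm --plan '[[[0.5,-2,0.5],8.3,0.34],[[0.5,-2.5,0],8.3,0.34],[[0.8,-2.5,0],8.3,0.34],[[1,-2.5,0],8.3,0.34],[[1.5,-2,0],8.3,0.34]]'

```text
time_s: 14.75
ee_pos: [519.8, -375.2, 147.9]
ee_rot: [-180.0, 0.0, 143.6]
force: [0.6, -1.6, 0.2]
gripper_width: 60.3
gripper_force: 0.0
```

Request:
move_arm --plan '[[[1.5,-1.7,0],8.3,0.34],[[1.2,-1.2,0],0,0.34],[[0.85,-0.4,0],0,0.34],[[0,0,0],0,0.34],[[0,0,0],0,0.34]]'

```text
time_s: 15.25
ee_pos: [555.0, -405.9, 147.1]
ee_rot: [180.0, -0.0, 151.7]
force: [-0.1, 0.1, 0.3]
gripper_width: 60.1
gripper_force: 0.0
```

```bash
python3 - <<'E'
from h import *
s=env.state();print(np.round(s['ee_pos'],1),np.round(s['ee_rot'],1),s['force'],s['gripper_width'])
p=env.grab_frame('wrist');w=cloud(p);save(p,'w3');k=w.reshape(-1,3)
for nm,c,z in(('sa',(555.6,-406.6),105),('sb',(464.3,-445),105),('green',(588,-337),105)):
  m=k[(abs(k[:,2]-z)<5)&(np.hypot(k[:,0]-c[0],k[:,1]-c[1])<32)]
  if len(m)>30:print(nm,len(m),m.mean(0),(m.max(0)+m.min(0))/2,np.ptp(m,0))
E
```

```text
[ 555.  -405.9  147.1] [180.   -0.  151.7] [-0.05496823  0.08105343  0.3123735 ] 60.11058816476443
sa 1867 [ 555.26109505 -406.27397928  104.05388643] [ 556.19916598 -406.70693828  103.22395597] [39.52252877 39.6152021   6.43884726]
sb 2388 [ 464.80966664 -444.45228581  104.10985709] [ 465.14661616 -445.49006257  103.33207626] [39.11183443 39.75778548  6.5902938 ]
green 1915 [ 592.36879438 -332.69976441  103.97536236] [ 593.38252062 -332.53223249  103.13441745] [39.57751281 39.54201971  6.19606197]
```

View pics/w3.png

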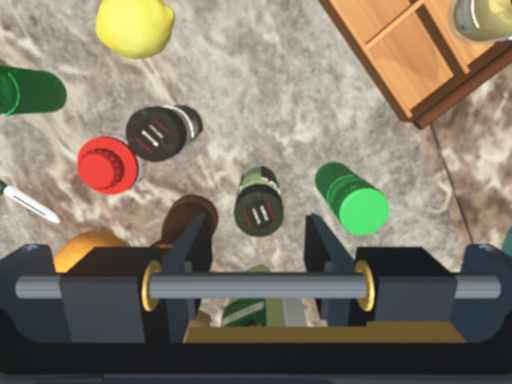

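The dark-capped jar at (260,210) lies between the fingers. The green look-alike at (360,205) and the mill at (190,220) are clear. I'm descending to its cap.

Request:
move_arm --plan '[[[0.05,-0.05,-2],0,0.34],[[0,0,-2],0,0.34],[[0,0,-1.4],0,0.34],[[0,0,-0.7],0,0.34],[[0,0,0],0,0.34]]'

```text
time_s: 15.8
ee_pos: [555.2, -406.5, 85.1]
ee_rot: [180.0, -0.1, 151.6]
force: [0.6, -0.5, -0.8]
gripper_width: 60.0
gripper_force: 0.0
```

Request:
move_arm --plan '[[[0,0,0],0,0.5],[[0,0,0],0,0.6],[[0,0,0],0,0.65],[[0,0,0],0,0.65],[[0,0,0],0,0.65]]' --squeeze 15

```text
time_s: 16.3
ee_pos: [556.3, -407.3, 86.9]
ee_rot: [180.0, 0.1, 151.6]
force: [1.3, 0.9, 3.9]
gripper_width: 40.3
gripper_force: 15.0
```

Request:
move_arm --plan '[[[0,0,0],0,0.65],[[0,0,0.5],0,0.65],[[0,0,1],0,0.65],[[0,0,0],0,0.65],[[0,0,0],0,0.65]]'

```text
time_s: 16.8
ee_pos: [555.8, -407.2, 101.2]
ee_rot: [-180.0, 0.0, 151.6]
force: [-0.0, -0.1, -1.4]
gripper_width: 39.9
gripper_force: 15.0
```

Request:
move_arm --plan '[[[0,0,2.5],0,0.65],[[0,0,3],0,0.65],[[0,0,1],0,0.65],[[-1.5,1,0],0,0.65],[[-1.5,2.5,0],0,0.65]]'

```text
time_s: 17.3
ee_pos: [525.4, -373.1, 165.1]
ee_rot: [-180.0, 0.0, 151.6]
force: [-0.1, 0.9, -1.3]
gripper_width: 40.2
gripper_force: 15.0
```

Request:
move_arm --plan '[[[-1.5,3,0],0,0.65],[[-1,3.5,0],0,0.65],[[0,3,0],0,0.65],[[0.5,2.5,0],0,0.65],[[0.9,2,0],0,0.65]]'

```text
time_s: 17.8
ee_pos: [513.7, -230.4, 165.3]
ee_rot: [180.0, -0.1, 151.7]
force: [0.7, -0.7, -0.9]
gripper_width: 40.1
gripper_force: 15.0
```

Request:
move_arm --plan '[[[0.5,1.3,0],0,0.65],[[0,0,0],0,0.65],[[0,0,0],0,0.65],[[0,0,0],0,0.65]]'

```text
time_s: 18.2
ee_pos: [519.5, -220.0, 165.7]
ee_rot: [-180.0, -0.0, 151.6]
force: [0.9, 0.2, -0.5]
gripper_width: 39.8
gripper_force: 15.0
```

```bash
python3 - <<'E'
from h import *
s=env.state();print(np.round(s['ee_pos'],1),np.round(s['ee_rot'],1),s['force'],s['gripper_width'])
p=env.grab_frame('side');w=cloud(p);save(p,'s3',(180,60,380,210),4)
k=w.reshape(-1,3);q=s['ee_pos'];m=k[(np.hypot(k[:,0]-q[0],k[:,1]-q[1])<30)&(k[:,2]<150)&(k[:,2]>60)]
for z in range(70,150,10):
  t=m[abs(m[:,2]-z)<5]
  if len(t)>4:print(z,len(t),t.min(0).round(),t.max(0).round())
E
```

```text
[ 519.5 -220.   165.7] [-180.    -0.   151.6] [ 0.89822913  0.24177055 -0.49820623] 39.790566749418396
80 23 [ 498. -240.   78.] [ 535. -221.   85.]
90 46 [ 499. -240.   85.] [ 535. -217.   95.]
100 51 [ 499. -242.   95.] [ 534. -220.  105.]
110 50 [ 498. -241.  105.] [ 534. -221.  115.]
120 48 [ 498. -242.  115.] [ 533. -220.  125.]
130 53 [ 498. -241.  125.] [ 533. -219.  135.]
140 53 [ 498. -241.  135.] [ 532. -219.  145.]
```

View pics/s3.png

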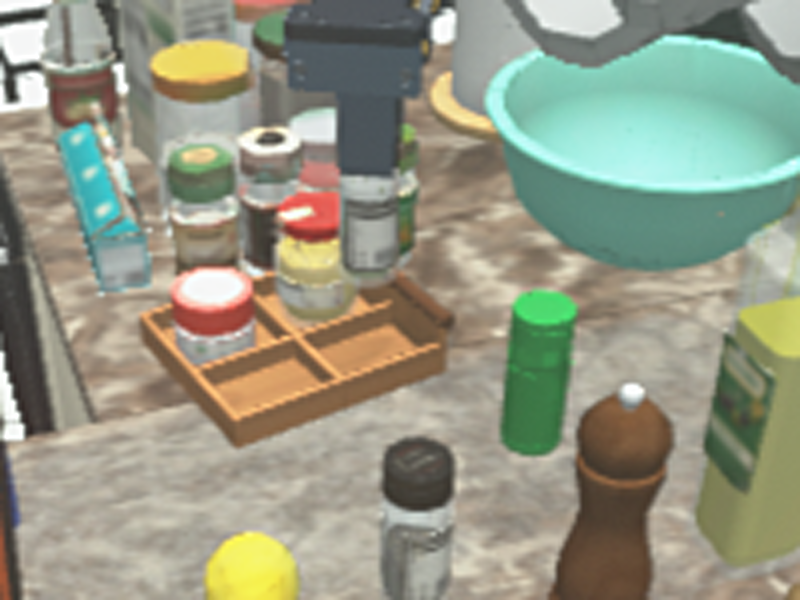

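The spice jar hangs upright at (370,225) over its narrow cell. The stout jar (315,255) and the pot stand upright in theirs. I'm lowering it.

Request:
move_arm --plan '[[[0,0,-3],0,0.65],[[0,0,-2.2],0,0.65],[[0,0,-1],0,0.65],[[0,0,-0.5],0,0.65],[[0,0,-0.2],0,0.65]]'

```text
time_s: 18.75
ee_pos: [520.0, -219.6, 97.1]
ee_rot: [180.0, 0.0, 151.6]
force: [0.6, -1.0, -1.4]
gripper_width: 40.4
gripper_force: 15.0
```

Request:
move_arm --plan '[[[0,0,-0.1],0,0.65],[[0,0,0],0,0.65],[[0,0,0],0,0.65]]'

```text
time_s: 19.05
ee_pos: [520.2, -219.3, 96.7]
ee_rot: [180.0, 0.1, 151.6]
force: [0.0, 0.1, -1.4]
gripper_width: 40.0
gripper_force: 15.0
```

Request:
move_arm --plan '[[[0,0,-0.1],0,0.65],[[0,0,0],0,0.65]]'

```text
time_s: 19.25
ee_pos: [519.8, -219.1, 95.1]
ee_rot: [180.0, 0.0, 151.6]
force: [-0.9, 0.1, -1.6]
gripper_width: 40.1
gripper_force: 15.0
```

Request:
move_arm --plan '[[[0,0,-0.1],0,0.65],[[0,0,0],0,0.65]]'

```text
time_s: 19.45
ee_pos: [520.4, -219.3, 94.9]
ee_rot: [180.0, 0.1, 151.6]
force: [0.0, 1.8, 5.1]
gripper_width: 40.3
gripper_force: 15.0
```

Request:
move_arm --plan '[[[0,0,-0.1],0,0.65],[[0,0,0],0,0.65]]'

```text
time_s: 19.65
ee_pos: [520.9, -219.4, 94.8]
ee_rot: [180.0, 0.2, 151.6]
force: [-1.2, 1.9, 9.6]
gripper_width: 40.2
gripper_force: 15.0
```

Request:
move_arm --plan '[[[0,0,0.1],0,0.65],[[0,0,0],0,0.5],[[0,0,0],0,0.36],[[0,0,0],0,0.34],[[0,0,1],0,0.34]]'

```text
time_s: 20.15
ee_pos: [518.7, -218.6, 102.8]
ee_rot: [-180.0, -0.2, 151.6]
force: [-0.2, 0.2, -0.6]
gripper_width: 59.7
gripper_force: 0.0
```

Request:
move_arm --plan '[[[0,0,2.5],0,0.34],[[0,0,1.7],0,0.34],[[-0.6,-2.5,0],0,0.34],[[-0.9,-3.8,0],0,0.34],[[-1,-4,0],0,0.34]]'

```text
time_s: 20.65
ee_pos: [495.0, -322.8, 147.0]
ee_rot: [180.0, 0.1, 151.7]
force: [1.2, -0.3, 0.5]
gripper_width: 60.2
gripper_force: 0.0
```

Request:
move_arm --plan '[[[-1,-4,0],0,0.34],[[-1,-4,0],0,0.34],[[-0.6,-2.8,0],0,0.34],[[-0.4,-1.5,0],0,0.34],[[0,0,0],0,0.34]]'

```text
time_s: 21.15
ee_pos: [464.3, -446.5, 146.0]
ee_rot: [180.0, 0.0, 151.5]
force: [-0.2, 0.4, -0.6]
gripper_width: 60.2
gripper_force: 0.0
```

```bash
python3 - <<'E'
from h import *
s=env.state();print(np.round(s['ee_pos'],1),np.round(s['ee_rot'],1),s['force'],s['gripper_width'])
p=env.grab_frame('wrist');k=cloud(p).reshape(-1,3)
m=k[(abs(k[:,2]-105)<5)&(np.hypot(k[:,0]-465,k[:,1]+445)<32)];print(len(m),m.mean(0),(m.max(0)+m.min(0))/2,np.ptp(m,0))
p=env.grab_frame('top');w=cloud(p);k=w.reshape(-1,3);save(p,'t4',(120,60,380,250),3)
m=k[(abs(k[:,2]-113)<5)&(np.hypot(k[:,0]-520,k[:,1]+219)<32)];print('sa',len(m),m.mean(0),(m.max(0)+m.min(0))/2,np.ptp(m,0))
E
```

```text
[ 464.3 -446.5  146. ] [180.    0.  151.5] [-0.24484881  0.44991662 -0.5577922 ] 60.23618754411428
1881 [ 463.89397974 -445.05897666  104.08720589] [ 464.585302   -445.56008529  103.35423202] [39.20028903 39.17789572  6.67738705]
sa 286 [ 519.46383666 -218.86300541  112.97038006] [ 520.28734756 -218.45635609  112.38694821] [39.15495142 39.86482183  8.76550777]
```

Request:
move_arm --plan '[[[0,0.1,-2.5],0,0.34],[[0,0,-2.5],0,0.34],[[0,0,-1.4],0,0.34],[[0,0,-0.7],0,0.34],[[0,0,0],0,0.34]]'

```text
time_s: 21.75
ee_pos: [464.9, -443.1, 74.4]
ee_rot: [180.0, -0.1, 151.7]
force: [0.2, 0.3, 0.3]
gripper_width: 60.0
gripper_force: 0.0
```

Request:
move_arm --plan '[[[0,0,0],0,0.5],[[0,0,0],0,0.6],[[0,0,0],0,0.65],[[0,0,0],0,0.65],[[0,0,0],0,0.65]]'

```text
time_s: 22.25
ee_pos: [465.2, -444.7, 76.0]
ee_rot: [-180.0, 0.1, 151.6]
force: [-0.4, 0.3, 4.1]
gripper_width: 40.5
gripper_force: 15.0
```

Request:
move_arm --plan '[[[0,0,0],0,0.65],[[0,0,1],0,0.65],[[0,0,3],0,0.65],[[0,0,3],0,0.65],[[0,0,1],0,0.65]]'

```text
time_s: 22.75
ee_pos: [465.8, -445.1, 158.1]
ee_rot: [-179.9, 0.3, 151.6]
force: [1.2, 0.1, -0.3]
gripper_width: 40.2
gripper_force: 15.0
```

Request:
move_arm --plan '[[[-0.2,1.8,0],0,0.65],[[-0.4,3,0],0,0.65],[[-0.4,3.5,0],0,0.65],[[-0.4,3.6,0],0,0.65],[[-0.4,3.5,0],0,0.65]]'

```text
time_s: 23.25
ee_pos: [445.7, -288.3, 153.9]
ee_rot: [180.0, -0.1, 151.6]
force: [0.4, 0.1, -0.5]
gripper_width: 40.2
gripper_force: 15.0
```

Request:
move_arm --plan '[[[-0.4,3,0],0,0.65],[[-0.3,2.5,0],0,0.65],[[0,0,0],0,0.65],[[0,0,0],0,0.65],[[0,0,0],0,0.65]]'

```text
time_s: 23.75
ee_pos: [439.9, -235.9, 154.7]
ee_rot: [-180.0, 0.0, 151.6]
force: [0.4, 0.5, -0.9]
gripper_width: 40.8
gripper_force: 15.0
```

Request:
move_arm --plan '[[[0,0,-3],0,0.65],[[0,0,-2.2],0,0.65],[[0,0,-1],0,0.65],[[0,0,-0.4],0,0.65],[[0,0,-0.2],0,0.65]]'

```text
time_s: 24.25
ee_pos: [440.2, -235.7, 87.0]
ee_rot: [180.0, 0.0, 151.6]
force: [-0.3, 0.2, -0.7]
gripper_width: 39.9
gripper_force: 15.0
```

Request:
move_arm --plan '[[[0,0,-0.1],0,0.65],[[0,0,0],0,0.65],[[0,0,0],0,0.65]]'

```text
time_s: 24.55
ee_pos: [440.2, -235.3, 86.6]
ee_rot: [180.0, 0.1, 151.6]
force: [0.1, 0.0, -1.6]
gripper_width: 40.6
gripper_force: 15.0
```

Request:
move_arm --plan '[[[0,0,-0.1],0,0.65],[[0,0,0],0,0.65]]'

```text
time_s: 24.75
ee_pos: [439.8, -235.1, 85.1]
ee_rot: [180.0, 0.0, 151.6]
force: [-0.5, 0.5, -1.6]
gripper_width: 40.3
gripper_force: 15.0
```

Request:
move_arm --plan '[[[0,0,-0.1],0,0.65],[[0,0,0],0,0.65]]'

```text
time_s: 24.95
ee_pos: [439.8, -235.1, 84.0]
ee_rot: [180.0, 0.0, 151.6]
force: [-0.2, -0.2, -0.7]
gripper_width: 40.0
gripper_force: 15.0
```

Request:
move_arm --plan '[[[0,0,-0.1],0,0.65],[[0,0,0],0,0.65]]'

```text
time_s: 25.15
ee_pos: [440.2, -235.3, 84.0]
ee_rot: [180.0, 0.1, 151.6]
force: [-2.1, 1.3, 6.6]
gripper_width: 40.4
gripper_force: 15.0
```

Contact with the floor. I'm releasing, rising and backing off so the caddy is in view.

Request:
move_arm --plan '[[[0,0,0],0,0.5],[[0,0,0],0,0.36],[[0,0,0],0,0.34],[[0,0,1],0,0.34],[[0,0,3],0,0.34]]'

```text
time_s: 25.65
ee_pos: [438.0, -234.1, 121.5]
ee_rot: [180.0, -0.4, 151.6]
force: [0.2, 0.1, -0.1]
gripper_width: 60.4
gripper_force: 0.0
```

Request:
move_arm --plan '[[[0,0,4],0,0.34],[[0,0,4],0,0.34],[[-1,-4,0],0,0.34],[[-1,-4,0],0,0.34],[[-1,-4,0],0,0.34]]'

```text
time_s: 26.15
ee_pos: [409.7, -356.3, 204.3]
ee_rot: [-180.0, 0.1, 151.7]
force: [0.8, 0.1, 0.6]
gripper_width: 60.2
gripper_force: 0.0
```

Request:
move_arm --plan '[[[-1,-4,0],0,0.34],[[-1,-4,0],0,0.34],[[0,0,0],0,0.34],[[0,0,0],0,0.34]]'

```text
time_s: 26.55
ee_pos: [389.4, -435.3, 203.0]
ee_rot: [179.9, -0.0, 151.5]
force: [-0.8, 0.8, 0.1]
gripper_width: 60.1
gripper_force: 0.0
```

```bash
python3 - <<'E'
from h import *
s=env.state();print(s['time_s'],np.round(s['ee_pos'],1),s['force'],s['gripper_width'])
for n in('top','wrist','side'):
  p=env.grab_frame(n);k=cloud(p).reshape(-1,3)
  if n=='side':save(p,'s5',(180,60,380,210),4)
  for nm,c,z in(('sa',(520,-219),113),('sb',(440,-235.5),113),('pot',(423,-166.4),58),('stout',(507,-149),94)):
    m=k[(abs(k[:,2]-z)<4)&(np.hypot(k[:,0]-c[0],k[:,1]-c[1])<34)]
    if len(m)>15:print(n,nm,len(m),m.mean(0).round(1),((m.max(0)+m.min(0))/2).round(1),np.ptp(m,0).round(1))
E
```

```text
26.55 [ 389.4 -435.3  203. ] [-0.79735872  0.80914129  0.07741238] 60.121696897059444
top sa 279 [ 519.4 -218.8  113. ] [ 520.2 -218.2  112.7] [39.1 38.1  6.8]
top sb 280 [ 439.5 -236.4  112.9] [ 439.9 -236.6  112.4] [37.9 38.1  6.8]
top pot 503 [ 422.9 -167.3   58.1] [ 423.4 -166.6   58. ] [53.8 56.3  7.6]
top stout 512 [ 505.7 -150.3   93.9] [ 505.8 -149.5   93.9] [54.3 55.9  7.5]
wrist sa 378 [ 515.2 -231.9  111.6] [ 517.4 -230.4  111.3] [35.6 17.6  4.6]
wrist sb 1587 [ 438.7 -237.2  111.9] [ 439.7 -236.3  111.6] [39.6 40.2  5.1]
wrist pot 1863 [ 420.4 -175.    56.9] [ 423.  -174.2   57. ] [56.2 45.   6. ]
side sa 102 [ 517.4 -221.3  112.4] [ 518.6 -220.3  112. ] [38.4 39.6  5.7]
side pot 112 [ 411.5 -167.4   57.4] [ 411.7 -167.    57.2] [34.6 55.4  6.2]
side stout 17 [ 524.5 -159.4   93.7] [ 522.  -158.8   93. ] [20.5 32.8  5.8]
```

View pics/s5.png

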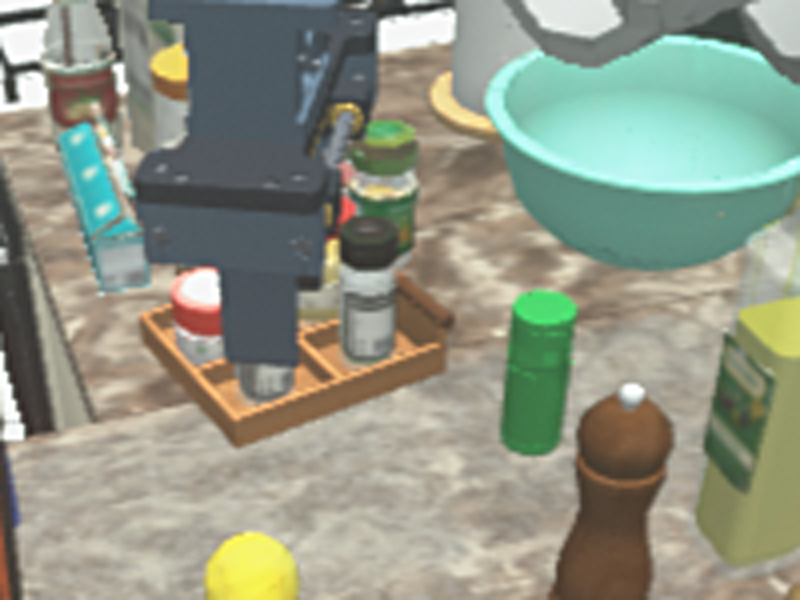

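All four stand upright in their cells, with tops at 113, 113, 58 and 94 mm, as expected for jars standing on the 8 mm floor. In the side view the gripper covers part of the jars but is 200 mm up. The green jar, the mill and the lemon have not moved.

```bash
python3 -c "
from workcell import env
print(env.job_done())"
```

```text
the job is handed in; nothing more can be done
None
```

The job is handed in: the stout jar, the squat pot and both spice jars stand upright on the floor of their own cells, and the timer, pepper mill, lemon and look-alikes were left alone.

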